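# Set a vial in the viewer and snap the flip lens up

## Task

Stand the loose vial upright and fully down in the socket of the vial viewer and let go of it. Then press down the tab of the flip lens from above, feeling for its height, just until the lens passes its snap point and springs upright in front of the vial by itself. Press gently: the fingers must never push on the viewer with more than about 15 N, so do not drive the tab on against its stop; leave the dish, the timer and the marker pen where they are.

Things in the scene. Friction and masses are not known exactly. Their poses are not given: they have to be found in the camera images.
- viewer: The vial viewer, fixed to the worktop: white-painted board 170 (its x) by 135 mm (its y, -84.5 to +50.5), 12 mm thick, with a grey socket block at x = +40 mm, y = 0 and a steel post carrying the round flip lens at x = -45 mm, y = 0. Origin: on the worktop under the middle of the board's length; z up. The upright lens faces along x, towards the block.
- socket_floor (a point): Centre of the floor of the round socket in the grey block (56 x 56 mm, top 84 mm above the worktop); the floor is 69 mm above the worktop. The socket is 33 mm wide, 15 mm deep, with a small chamfer at its mouth. Axes as the viewer's.
- flip_lens (a joint): Angle (rad) of the flip lens: 0 = tipped out to the viewer's +y side, 0.65 = upright; both are hard stops. An over-centre spring holds it at either. Pressed down at the tab it resists with 4 to 8 N at first, then less and less, to nothing at the snap point, 0.52; beyond it the lens springs to 0.65 by itself.
- post_foot (a point): Foot of the post, on the board, under the lens hinge (a line along the viewer's x). The post's height is adjustable and locked differently each time: the hinge lies 60 to 102 mm above the worktop, and this is NOT reported (see it or feel for it). Lens in a black frame 49 mm across, 7 mm thick, centre 35 mm and top 60 mm from the hinge; keep the hand clear of where it swings up.
- tab_below (a point): Point 12 mm above the worktop under the tab, a bar 26 mm long (viewer's x), 10 mm thick, ending a 75 mm tail that points from the hinge to the viewer's -y: 0.42 rad above level with the lens out (bar top 96 to 138 mm above the worktop), 0.10 below at the snap point (38 mm lower), hard stop 10 mm below that. Pressing it down raises the lens. The bar stays within 4 mm of this vertical.
- vial_mid (a point): Centre of the loose capped vial, half-way up: white body 29 mm across, green screw cap 27 mm across, 61 mm tall in all, 30 g; the cap is the top 17 mm. z is its long axis, up. It stands on the worktop (its slightly uneven foot may let it lean by 0.07 rad).
- dish: Bystander: clear round dish with a lid, 92 mm across, 15 mm high; origin under its centre.
- clock: Bystander: small timer, 60 x 66 x 20 mm; origin under its centre.
- pen: Bystander: marker pen lying down, 15 x 133 x 17 mm, along its own y; origin under its centre.

How it is judged:
By the outcome, as a careful person would: the job done as asked, in the order asked, and still so for the second after the job is handed in, with the robot touching nothing.
It also fails if it takes over 56 s, if anything falls off the work surface, if the arm or the gripper's body presses on something with over 40 N, if the wrist force passes 120 N, or if a joint passes its speed limit or range.

## Robot

A 6-joint arm with a two-finger parallel gripper is mounted at the origin on a cart in front of the work surface, level with it; the furniture and walls round the work are solid. World frame = base frame: x ahead of the robot, y to its left, z up, the work surface at z = 0. Lengths are in mm, angles in rad, forces in N, time in s.
With the tool pointing down it reaches from about 400 to 925 mm from the base axis. Payload 12.5 kg.
Tool frame: the origin (TCP) lies midway between the tips of the shut fingers; the grasp point (between the pads) lies 19 mm behind it; z points along the fingers, y is the line along which they close (so a half turn about z gives the same grasp; the last joint's range is limited). The gripper opens to 95 mm and grips with 3 to 60 N. Pads are 20 mm wide; open, the fingers measure 119 mm over their backs; the gripper's body (75 mm by 180 mm) begins 59 mm behind the grasp point.
Start: joints at [-1.242, 0.491, 1.559, -0, 1.092, -0.106], TCP at [263.292, -566.854, 214.661] pointing down, gripper open.
Joint ranges: [-3.1, 3.1], [-0.84, 2.19], [0.05, 2.79], [-1.13, 4.28], [0.06, 2.93], [-2.69, 2.69]. Speed limits (rad/s): [2.22, 2.22, 2.79, 3.14, 3.14, 3.14].

## Interface

Orientations are given as [roll, pitch, yaw] about the fixed x, y, z axes, in that order (R = Rz(yaw) Ry(pitch) Rx(roll)).
In Python, from cell import state, read_camera, camera_info, env gives the robot as it stands.
- The arm moves only by the tool move_arm, never from a script. Its argument "commands" is a list of rows, each a list of 3 entries, a list of its own where there are three numbers: the shift along the world's x, y, z in cm, then the turn, a rotation vector about the world's x, y, z in degrees, then the opening, from 0 (shut) to 1 (fully open). A call has 1 to 10 rows; each row shifts and turns the commanded pose from where the row before left it; what a row does not reach is not made up. A row lasts 1/10 s, in which the tool goes at most 50 mm and 8.59 degrees, less where a joint would pass 70% of its speed; a pose out of reach is approached as far as the arm can. A call with a gripper value outside its range is refused whole. The fingers move at their own pace and stop on an object; the grip force is fixed at half the most. Time passes only in rows, so rows that do not move let the fingers close. It gives the time, the measured TCP pose, the force, the opening and the grip force at its end, in the units of the state.
- state(): the state, without advancing time (a new reading comes with each control period).
- read_camera(name): name is "scene" or "top" or "wrist"; returns the picture (420x560x3 uint8, blue, green, red); there is no depth.
- camera_info(name): a dict with "K" (3x3 intrinsics, pixels), "cam_to_world" (4x4, takes a point from camera to world coordinates). Camera axes: x right, y down, z forward; pixel columns grow to the right and rows downward; lengths in mm; the calibration is good to about 2 mm. A picture is of the moment at which its call begins: read the wrist's pose just before it. camera_info takes no time and is no camera call; for the wrist camera it gives the pose at the moment of the call.
- env.job_done(): hands the job in; it is judged then, once.
The state is a dict: "t": time; "joints": joint angles; "qvel": joint speeds; "tau": joint torques, N m; "eef_pos": TCP position; "tcp_rot": TCP orientation; "ft_force": force on the tool from outside, world axes, zero at the start; "moment": the same for the moment, N m; "opening": opening from 0.0 (shut) to 1.0 (fully open); "grip_force": force on a finger pad.
Only numpy, scipy, OpenCV 4.12 (cv2) and the standard library are available. Lean on these libraries where they do the work, as an engineer would, in place of code of your own. Each camera call takes 0.05 s, during which the arm holds its last target. There are 200 camera calls.

## Working session

There is one attempt and no reset: what is moved stays moved. The work goes in short steps, Python scripts to look and compute and a tool call to move; the robot and the scene stay as the last step left them, time stands still between calls to the robot, and variables do not carry over. Pictures are saved under pics/ and viewed, at most 10 in all, crops included, and the job is handed in when it is done.

Besides the shell and the picture viewer there is one more tool, called after "Call:" as name(argument=value, ...), one argument or row to a line, values as JSON. move_arm: Moves the arm, as the interface text tells. Its arguments: {"type":"object","properties":{"commands":{"type":"array"}},"required":["commands"]}

```bash
mkdir -p pics; ls
python3 - <<'E'
from cell import *
import cv2,numpy as np
s=state();print(s)
for n in("scene","top"):
    im=read_camera(n);cv2.imwrite(f"pics/{n}0.png",im)
    c=camera_info(n);print(n,np.round(c["K"],1).tolist(),np.round(c["cam_to_world"],3).tolist())
a=cv2.hconcat([cv2.imread("pics/scene0.png"),cv2.imread("pics/top0.png")])
E
```

```text
pics
{'t': 0.0, 'joints': array([-1.24161093e+00,  4.91558633e-01,  1.55946565e+00,  1.26873670e-05,
        1.09168683e+00, -1.05617356e-01]), 'qvel': array([-0.00191355, -0.00168304,  0.00089592,  0.0004745 , -0.00051946,
       -0.00013581]), 'tau': array([-2.47808675e-03, -6.12649012e+01, -2.58180410e+01,  6.91357744e-02,
        4.82788298e-02, -9.25320910e-05]), 'eef_pos': array([ 263.20256451, -566.60319759,  214.05674385]), 'tcp_rot': array([-3.14048161e+00, -1.29098706e-04,  4.34796828e-01]), 'ft_force': array([ 0.96396601,  0.85408324, -0.65136035]), 'moment': array([-0.00843186,  0.01531136, -0.00065088]), 'grip_force': 0.0, 'opening': 0.9979538453262304}
scene [[459.6, 0.0, 285.5], [0.0, 459.6, 210.5], [0.0, 0.0, 1.0]] [[-0.454, -0.675, 0.582, -72.765], [-0.891, 0.352, -0.286, 192.529], [-0.012, -0.648, -0.761, 892.398], [0.0, 0.0, 0.0, 1.0]]
top [[441.8, 0.0, 273.1], [0.0, 441.8, 207.3], [0.0, 0.0, 1.0]] [[-0.041, -0.977, 0.209, 290.179], [-0.999, 0.04, -0.01, -88.136], [0.002, -0.21, -0.978, 1331.048], [0.0, 0.0, 0.0, 1.0]]
```

View pics/scene0.png

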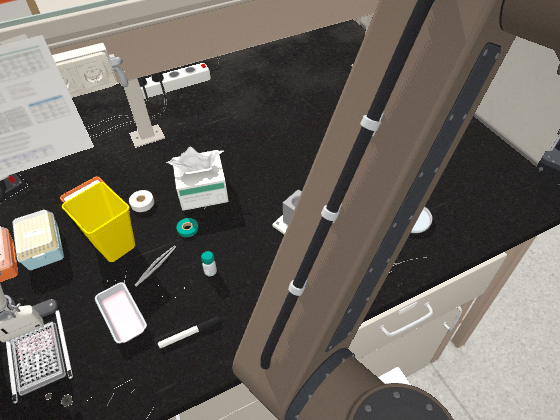

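View pics/top0.png

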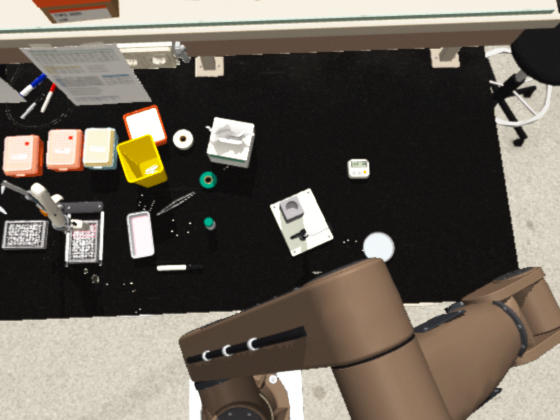

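The scene view shows the vial at about (208,264), with the arm hiding the viewer. The top view shows the vial cap at (209,224), the viewer board around (301,222) with its block at (291,207), the dish at (378,247) and the timer at (358,169). Next I'll measure the vial and the board.

```bash
cat > h.py <<'E'
from cell import *
import cv2,numpy as np
def ray(n,uv,z,c=None):
    c=c or camera_info(n);M=np.array(c["cam_to_world"]);K=np.array(c["K"])
    d=M[:3,:3]@np.linalg.solve(K,[uv[0],uv[1],1]);o=M[:3,3]
    return o+d*(z-o[2])/d[2]
def proj(n,p,c=None):
    c=c or camera_info(n);M=np.linalg.inv(np.array(c["cam_to_world"]));q=np.array(c["K"])@(M[:3,:3]@p+M[:3,3]);return q[:2]/q[2]
E
python3 - <<'E'
from h import *
im=cv2.imread("pics/top0.png");hsv=cv2.cvtColor(im,cv2.COLOR_BGR2HSV)
m=((hsv[...,2]>90)).astype(np.uint8); m[:185]=0;m[262:]=0;m[:,:262]=0;m[:,340:]=0
m=cv2.morphologyEx(m,cv2.MORPH_CLOSE,np.ones((7,7)))
cs=max(cv2.findContours(m,0,1)[0],key=cv2.contourArea)
r=cv2.minAreaRect(cs);b=cv2.boxPoints(r);print(r)
for p in b: print(p,ray("top",p,12).round(1))
for n,roi in(("top",(200,215,220,232)),("scene",(195,245,222,280))):
    im=cv2.imread(f"pics/{n}0.png");hsv=cv2.cvtColor(im,cv2.COLOR_BGR2HSV)
    g=cv2.inRange(hsv,(70,80,40),(95,255,255));x0,y0,x1,y1=roi;k=np.zeros_like(g);k[y0:y1,x0:x1]=g[y0:y1,x0:x1]
    M=cv2.moments(k,True);c=(M["m10"]/M["m00"],M["m01"]/M["m00"]);print(n,c,M["m00"],ray(n,c,55).round(1))
im=cv2.imread("pics/top0.png")
cv2.imwrite("pics/crop1.png",cv2.resize(im[175:275,255:345],None,fx=6,fy=6,interpolation=2))
E
```

```text
((301.1749572753906, 221.52774047851562), (57.49222946166992, 45.75310516357422), 65.32313537597656)
[268.38608 204.95778] [580.4 -87.7  12. ]
[309.96085 185.85585] [ 635.4 -218.3   12. ]
[333.96384 238.0977 ] [ 470.2 -280.9   12. ]
[292.38907 257.19965] [ 418.1 -153.    12. ]
top (208.0561797752809, 221.20224719101122) 89.0 [529.5  91.   55. ]
scene (207.14, 257.24) 150.0 [526.1  92.8  55. ]
```

View pics/crop1.png

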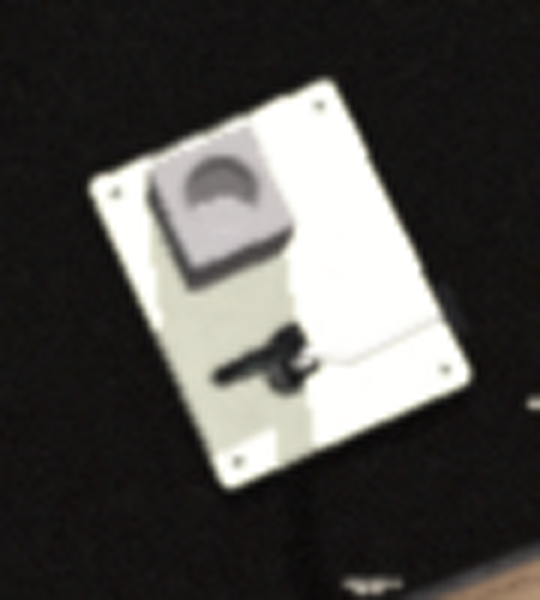

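The crop shows the board with its socket at about (218,195), the post and lens at about (290,360), and the tail running right to the tab near (455,305). All of it fits a viewer yaw of about 0.37. I'll move above the viewer for a close look.

Call:
move_arm(
  commands=[
    [[2.2,4.1,0.6],[0,0,-3.5],1],
    [[2.2,4.1,0.6],[0,0,0],1],
    [[2.2,4.1,0.6],[0,0,0],1],
    [[2.2,4.1,0.6],[0,0,0],1],
    [[2.2,4.1,0.6],[0,0,0],1],
    [[2.2,4.1,0.6],[0,0,0],1],
    [[2.2,4.1,0.6],[0,0,0],1],
    [[2.2,4.1,0.6],[0,0,0],1],
    [[2.2,4.1,0.6],[0,0,0],1],
    [[0,0,0],[0,0,0],1],
  ],
)

```text
t: 1.1
eef_pos: [463.0, -193.9, 269.3]
tcp_rot: [3.141, -0.001, 0.378]
ft_force: [-1.3, -0.1, -0.5]
opening: 1.0
grip_force: 0.0
```

Run:
```python
from h import *
import json
s=state();print(s["t"],s["eef_pos"].round(1),s["tcp_rot"].round(3))
c=camera_info("wrist");im=read_camera("wrist");cv2.imwrite("pics/w1.png",im)
json.dump({k:np.array(c[k]).tolist() for k in("K","cam_to_world")},open("w1.json","w"))
cv2.imwrite("pics/s1.png",read_camera("scene"))
print(np.array(c["cam_to_world"]).round(2).tolist())
for p in [(557,-154.6,84),(504,-252.2,115),(478,-185.6,12)]: print(proj("wrist",np.array(p),c).round())
```

```text
1.1 [ 463.  -193.9  269.3] [ 3.141e+00 -1.000e-03  3.780e-01]
[[0.37, -0.89, -0.25, 533.64], [-0.93, -0.36, -0.1, -166.27], [0.0, 0.27, -0.96, 440.27], [0.0, 0.0, 0.0, 1.0]]
[278.  88.]
[351. 179.]
[278. 164.]
```

View pics/w1.png

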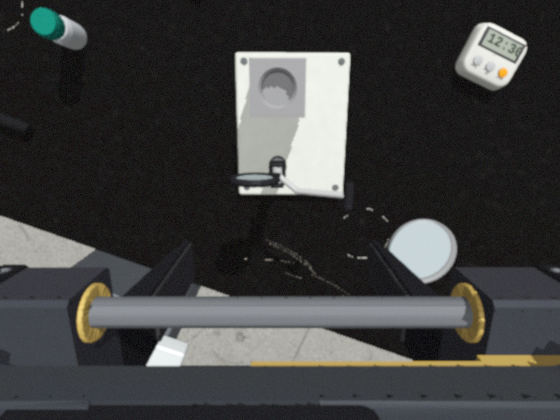

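View pics/s1.png

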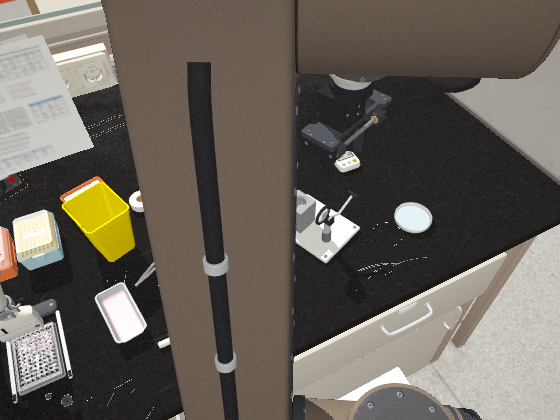

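The wrist view shows the socket mouth at (278,88), as predicted, the tab bar at about (349,194) and the vial cap at (46,23). The scene view shows the lens at (322,215) and the tab end at about (351,196).

```bash
cat > m.py <<'E'
from h import *
import json
c=json.load(open("w1.json"))
im=cv2.imread("pics/w1.png");g=cv2.cvtColor(im,cv2.COLOR_BGR2GRAY)
m=(g>100).astype(np.uint8);m[:, :225]=0;m[:,365:]=0;m[210:]=0
m=cv2.morphologyEx(m,cv2.MORPH_CLOSE,np.ones((15,15)));m=cv2.morphologyEx(m,cv2.MORPH_OPEN,np.ones((5,5)))
cs=max(cv2.findContours(m,0,1)[0],key=cv2.contourArea)
P=np.array([ray("wrist",p[0],12,c)[:2] for p in cs],np.float32)
r=cv2.minAreaRect(P);print("board",r)
B=cv2.boxPoints(r);print(B.round(1))
e=sorted([B[1]-B[0],B[2]-B[1]],key=np.linalg.norm)[1];e=e*np.sign(e[0]);x=e/np.linalg.norm(e);y=np.array([-x[1],x[0]])
o=np.array(r[0])+17*y
print("yaw",np.arctan2(x[1],x[0]),"origin",o,"socket",o+40*x,"tab",o-45*x-71.5*y, "post",o-45*x)
M=np.array(c["cam_to_world"]);K=np.array(c["K"])
def plane(name,uv,cc):  # intersect plane viewer x=-45
    M=np.array(cc["cam_to_world"]);d=M[:3,:3]@np.linalg.solve(np.array(cc["K"]),[*uv,1]);q=M[:3,3]
    t=(-45-x@(q[:2]-o))/(x@d[:2]);p=q+t*d;return y@(p[:2]-o),p[2]
print("tab wrist y,z",plane("wrist",(349,194),c),"hinge",plane("wrist",(278,165),c))
sc=camera_info("scene");print("tab scene",plane("scene",(352,195),sc))
for z in (96,117,138):
  h=z-5-75*np.sin(.42);print(z,"pred scene",proj("scene",np.array([*(o-45*x-70*y),z-5]),sc).round(1),"wrist",proj("wrist",np.array([*(o-45*x-70*y),z-5]),c).round(1))
s=cv2.imread("pics/s1.png")
a=cv2.resize(s[170:270,290:380],(540,600),interpolation=2);a=cv2.convertScaleAbs(a,alpha=2.5)
b=cv2.resize(im[145:215,225:260+105],None,fx=1,fy=1);
cv2.imwrite("pics/c2.png",a)
E
python3 m.py
```

```text
board ((524.955810546875, -185.08828735351562), (174.25904846191406, 136.48355102539062), 21.500205993652344)
[[ 418.9 -153.5]
 [ 468.9 -280.5]
 [ 631.  -216.6]
 [ 581.   -89.7]]
yaw 0.37524948 origin [ 518.72523117 -169.27121162] socket [ 555.94187927 -154.61102486] tab [ 503.06158638 -252.28867912] post [ 476.85650253 -185.76392174]
tab wrist y,z (np.float64(-57.83373390034457), np.float64(178.2291881344504)) hinge (np.float64(-0.4671389806715709), np.float64(16.99069219191466))
tab scene (np.float64(-89.38838727772568), np.float64(91.02110120085638))
96 pred scene [347.1 199.7] wrist [344.2 175.3]
117 pred scene [347.9 193.6] wrist [348.1 179. ]
138 pred scene [348.7 187.3] wrist [352.5 183.1]
```

View pics/c2.png

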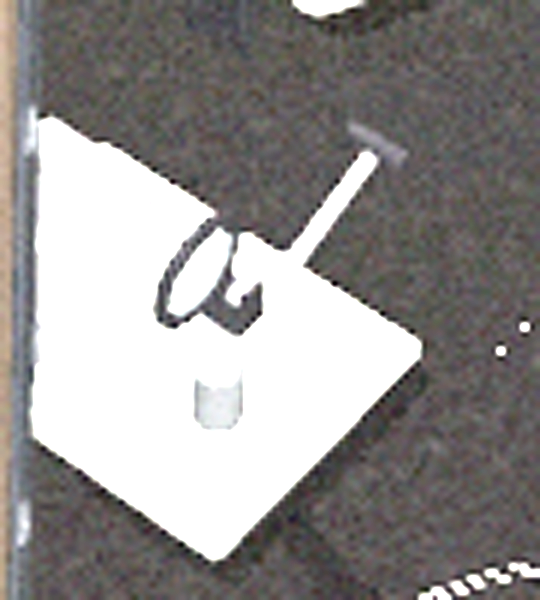

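The enhanced crop shows the tab bar at (378,142), which is scene pixel (353,193.7), and the hinge near (245,290). I'll triangulate the tab and hinge from both views.

```bash
cat >> m.py <<'E'
print("----")
def tri(obs):
    A=[];b=[]
    for cc,uv in obs:
        M=np.array(cc["cam_to_world"]);d=M[:3,:3]@np.linalg.solve(np.array(cc["K"]),[*uv,1]);d/=np.linalg.norm(d)
        Q=np.eye(3)-np.outer(d,d);A.append(Q);b.append(Q@M[:3,3])
    p=np.linalg.solve(sum(A),sum(b));return p,[proj("",p,cc)-uv for cc,uv in obs]
for n,w,s in(("tab",(349,194),(353,193.7)),("tail end",(342,195),(352,196.5)),("hinge",(279,180),(331,219))):
    p,e=tri([(c,w),(sc,s)]);print(n,p.round(1),"viewer",(x@(p[:2]-o)).round(1),(y@(p[:2]-o)).round(1),np.round(e,1).tolist())
top=camera_info("top")
for z in(60,100): print("hinge pred",z,proj("",np.array([*(o-45*x),z]),c).round(1),proj("",np.array([*(o-45*x),z]),sc).round(1))
cv2.imwrite("pics/c3.png",cv2.convertScaleAbs(cv2.resize(im[140:220,225:365],None,fx=5,fy=5,interpolation=2),alpha=1.6))
E
python3 m.py | sed '1,/----/d'
```

```text
tab [ 490.2 -255.7  120.9] viewer -58.2 -70.0 [[0.1, 0.1], [-0.1, 0.0]]
tail end [ 486.3 -250.8  117.8] viewer -60.0 -64.0 [[0.2, 0.2], [-0.1, 0.0]]
hinge [ 472.1 -189.7   87.3] viewer -50.9 -1.9 [[-0.0, -0.0], [0.0, -0.0]]
hinge pred 60 [277.4 170.4] [327.7 225.7]
hinge pred 100 [277.1 176.5] [328.8 214.6]
```

View pics/c3.png

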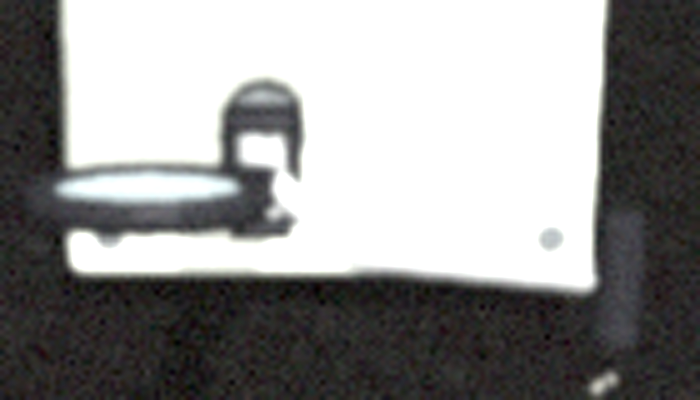

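The crop confirms the tail is cranked outward. The tab is at about viewer (-58,-70), with the bar centre near z≈120, so its top is near 125 and the hinge near 90. Now the vial.

Call:
move_arm(
  commands=[
    [[0.9,4.1,-1],[0,0,0],1],
    [[0.9,4.1,-1],[0,0,0],1],
    [[0.9,4.1,-1],[0,0,0],1],
    [[0.9,4.1,-1],[0,0,0],1],
    [[0.9,4.1,-1],[0,0,0],1],
    [[0.9,4.1,-1],[0,0,0],1],
    [[0.9,4.1,-1],[0,0,0],1],
    [[0,0,-4],[0,0,0],1],
    [[0,0,-4],[0,0,0],1],
    [[0,0,0],[0,0,0],1],
  ],
)

```text
t: 2.2
eef_pos: [522.1, 87.9, 114.6]
tcp_rot: [-3.139, 0.008, 0.373]
ft_force: [-0.2, 0.3, 0.3]
opening: 1.0
grip_force: 0.0
```

Run:
```python
from h import *
s=state();print(s["t"],s["eef_pos"].round(1),s["tcp_rot"].round(3))
c=camera_info("wrist");im=read_camera("wrist");cv2.imwrite("pics/w2.png",im)
hsv=cv2.cvtColor(im,cv2.COLOR_BGR2HSV)
g=cv2.inRange(hsv,(70,90,40),(95,255,255))
cs=max(cv2.findContours(g,0,1)[0],key=cv2.contourArea);r=cv2.boundingRect(cs);print("cap px",r)
(cx,cy),rad=cv2.minEnclosingCircle(cs);M=cv2.moments(cs);ctr=(M["m10"]/M["m00"],M["m01"]/M["m00"])
print(ctr,rad,ray("wrist",ctr,57,c).round(1), proj("",np.array([527,92,61.]),c), proj("",np.array([527,92,0.]),c))
```

```text
2.2 [522.1  87.9 114.6] [-3.139  0.008  0.373]
cap px (305, 0, 75, 62)
(340.67414550941413, 30.585252246933017) 40.13113021850586 [652.1  98.8  57. ] [276.58512384 218.86808709] [277.45115472 197.54364066]
```

View pics/w2.png

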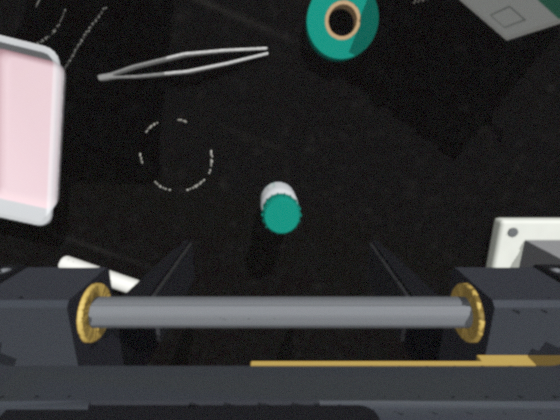

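The view shows the cap at (281,214), with its body visible up-image at (278,190). The green ring at the top is tape.

Run:
```python
from h import *
s=state()
im=cv2.imread("pics/w2.png");hsv=cv2.cvtColor(im,cv2.COLOR_BGR2HSV);g=cv2.inRange(hsv,(70,90,40),(95,255,255));g[:150]=0
cs=max(cv2.findContours(g,0,1)[0],key=cv2.contourArea);print(cv2.boundingRect(cs))
M=cv2.moments(cs);ctr=(M["m10"]/M["m00"],M["m01"]/M["m00"])
p=ray("wrist",ctr,58);print(ctr,p.round(1),"foot",ray("wrist",(278,197.5),0).round(1),"d",(p-s["eef_pos"]).round(1))
```

```text
(260, 194, 43, 41)
(281.1083934776797, 214.15958299919808) [531.3  89.7  58. ] foot [528.4  91.4   0. ] d [  7.9   1.8 -59.2]
```

Call:
move_arm(
  commands=[
    [[0.6,0.2,-2],[0,0,0],1],
    [[0,0,-2.5],[0,0,0],1],
    [[0,0,-2.3],[0,0,0],1],
    [[0,0,-1],[0,0,0],1],
    [[0,0,0],[0,0,0],1],
    [[0,0,0],[0,0,0],1],
  ],
)

```text
t: 2.85
eef_pos: [531.2, 90.8, 42.1]
tcp_rot: [3.141, -0.002, 0.373]
ft_force: [0.0, 0.5, 0.4]
opening: 1.001
grip_force: 0.0
```

Call:
move_arm(
  commands=[
    [[-0.1,0,-1.0],[0,0,0],1],
    [[0,0,-0.9],[0,0,0],1],
    [[0,0,0],[0,0,0],0.5],
    [[0,0,0],[0,0,0],0.3],
    [[0,0,0],[0,0,0],0.1],
    [[0,0,0],[0,0,0],0.1],
    [[0,0,0],[0,0,0],0.1],
    [[0,0,0],[0,0,0],0.1],
    [[0,0,0],[0,0,0],0.1],
    [[0,0,0],[0,0,0],0.1],
  ],
)

```text
t: 3.85
eef_pos: [529.3, 91.1, 21.7]
tcp_rot: [3.141, -0.0, 0.374]
ft_force: [0.3, -0.3, 0.3]
opening: 0.384
grip_force: 0.0
```

Call:
move_arm(
  commands=[
    [[0,0,0],[0,0,0],0.1],
    [[0,0,0],[0,0,0],0.1],
    [[0,0,0],[0,0,0],0.1],
    [[0,0,0],[0,0,0],0.1],
    [[0,0,0],[0,0,0],0.1],
  ],
)

```text
t: 4.35
eef_pos: [529.3, 91.2, 21.7]
tcp_rot: [3.142, -0.0, 0.374]
ft_force: [0.0, 1.3, 1.9]
opening: 0.292
grip_force: 29.9
```

Call:
move_arm(
  commands=[
    [[0,0,2],[0,0,0],0.1],
    [[0,0,4],[0,0,0],0.1],
    [[0,0,4],[0,0,0],0.1],
    [[0.3,-3,2],[0,0,0],0.1],
    [[0.4,-4,0],[0,0,0],0.1],
    [[0.4,-4,0],[0,0,0],0.1],
    [[0.4,-4,0],[0,0,0],0.1],
    [[0.4,-4,0],[0,0,0],0.1],
    [[0.4,-3,0],[0,0,0],0.1],
    [[0.3,-2.5,0],[0,0,0],0.1],
  ],
)

```text
t: 5.35
eef_pos: [555.2, -155.9, 141.5]
tcp_rot: [3.141, 0.0, 0.373]
ft_force: [0.7, 0.9, -0.7]
opening: 0.29
grip_force: 29.9
```

Call:
move_arm(
  commands=[
    [[0,0,0],[0,0,0],0.1],
    [[0,0,0],[0,0,0],0.1],
  ],
)

```text
t: 5.55
eef_pos: [554.9, -153.9, 141.4]
tcp_rot: [-3.141, 0.001, 0.373]
ft_force: [0.0, 0.1, -1.1]
opening: 0.293
grip_force: 29.9
```

Run:
```python
from h import *
s=state();print(s["t"],s["eef_pos"].round(1),s["tcp_rot"].round(3),s["opening"],s["ft_force"])
c=camera_info("wrist");im=read_camera("wrist");cv2.imwrite("pics/w3.png",im)
for z in (84,):print(proj("",np.array([556,-154.6,z]),c))
g=cv2.cvtColor(im,cv2.COLOR_BGR2GRAY);m=(g>180).astype(np.uint8)
```

```text
5.55 [ 554.9 -153.9  141.4] [-3.141e+00  1.000e-03  3.730e-01] 0.293302959885672 [ 0.02666408  0.08042747 -1.11778021]
[280.75062854 224.9158511 ]
```

View pics/w3.png

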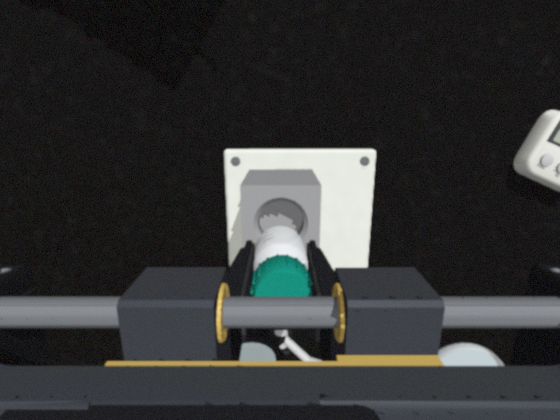

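The view shows the vial gripped with its cap at (281,278). The socket rim runs from column 254 to 307 with its far arc at row ~197, and the block's top far edge is at row ~186. I'll compare those with the predictions.

Run:
```python
from h import *
c=camera_info("wrist");a=.374;x=np.array([np.cos(a),np.sin(a),0]);y=np.array([-x[1],x[0],0])
S=np.array([556,-154.6,84.]);T=state()["eef_pos"].copy();T[2]=119.7
for n,p in(("far rim",S+17*x),("left rim",S+17*y),("right rim",S-17*y),("blk far L",S+28*x+28*y),("blk far R",S+28*x-28*y),("board far L",S+45*x+50.5*y-[0,0,72]),("board far R",S+45*x-84.5*y-[0,0,72]),("vial bot far",T+14.5*x),("L",T+14.5*y),("R",T-14.5*y)):print(n,proj("",p,c).round(1))
im=cv2.imread("pics/w3.png");g=cv2.cvtColor(im,cv2.COLOR_BGR2GRAY)
print(g[140:245:1,281].tolist());print(g[180,215:340].tolist());print(g[215,235:330].tolist())
```

```text
far rim [281.6 202.1]
left rim [257.7 225.2]
right rim [305.5 225.2]
blk far L [241.  186.6]
blk far R [322.3 186.6]
board far L [224.  150.9]
board far R [377.3 151. ]
vial bot far [279.2 221.8]
L [255.4 244.4]
R [302.9 244.4]
[14, 20, 24, 25, 25, 22, 27, 63, 142, 210, 240, 244, 240, 236, 233, 231, 232, 232, 231, 232, 231, 232, 231, 229, 230, 231, 231, 228, 212, 178, 150, 143, 141, 143, 141, 142, 139, 139, 142, 141, 142, 142, 141, 142, 146, 155, 161, 162, 161, 163, 161, 162, 161, 160, 160, 159, 154, 135, 104, 93, 96, 104, 109, 109, 107, 107, 108, 109, 108, 108, 107, 108, 107, 116, 137, 152, 158, 159, 159, 159, 159, 161, 161, 160, 163, 174, 192, 202, 206, 207, 210, 208, 210, 211, 212, 213, 213, 214, 214, 215, 216, 217, 220, 224, 233]
[18, 22, 29, 25, 19, 20, 29, 19, 32, 82, 151, 201, 222, 231, 232, 233, 233, 233, 233, 233, 233, 233, 232, 231, 231, 229, 224, 208, 175, 147, 141, 144, 139, 141, 139, 140, 140, 141, 141, 141, 140, 141, 140, 141, 142, 141, 141, 141, 141, 141, 141, 141, 140, 141, 142, 140, 144, 141, 141, 142, 141, 141, 141, 142, 144, 140, 142, 140, 142, 143, 141, 143, 143, 142, 141, 141, 143, 143, 139, 143, 143, 142, 140, 141, 138, 142, 142, 140, 142, 139, 143, 143, 141, 140, 142, 141, 143, 139, 143, 142, 142, 144, 159, 188, 213, 229, 231, 232, 231, 232, 232, 232, 232, 231, 232, 231, 232, 232, 231, 231, 232, 232, 232, 232, 232]
[228, 212, 184, 170, 168, 166, 162, 162, 160, 160, 159, 161, 160, 162, 161, 160, 161, 161, 159, 152, 139, 133, 130, 124, 116, 108, 110, 110, 123, 141, 143, 137, 122, 123, 135, 152, 156, 154, 145, 138, 124, 117, 127, 146, 157, 158, 152, 145, 135, 124, 116, 110, 106, 109, 107, 106, 109, 107, 106, 107, 108, 107, 109, 106, 110, 109, 107, 101, 105, 104, 112, 128, 150, 159, 162, 161, 161, 160, 161, 162, 161, 162, 161, 163, 169, 198, 225, 232, 233, 233, 232, 233, 233, 233, 232]
```

Edges show the socket about 1.4 mm farther along x than estimated and the vial about 1.5 mm nearer. I'll correct for both and descend with force checks.

Call:
move_arm(
  commands=[
    [[0.3,0.1,-1],[0,0,0],0.1],
    [[0,0,-1],[0,0,0],0.1],
    [[0,0,-1],[0,0,0],0.1],
    [[0,0,-0.3],[0,0,0],0.1],
    [[0,0,0],[0,0,0],0.1],
    [[0,0,0],[0,0,0],0.1],
  ],
)

```text
t: 6.2
eef_pos: [558.4, -152.8, 108.7]
tcp_rot: [3.141, -0.0, 0.374]
ft_force: [0.5, 0.1, 0.3]
opening: 0.291
grip_force: 29.9
```

Call:
move_arm(
  commands=[
    [[0,0,-0.2],[0,0,0],0.1],
    [[0,0,-0.2],[0,0,0],0.1],
    [[0,0,0],[0,0,0],0.1],
  ],
)

```text
t: 6.5
eef_pos: [558.2, -152.9, 104.6]
tcp_rot: [3.142, 0.0, 0.374]
ft_force: [-0.9, -0.9, 0.5]
opening: 0.293
grip_force: 29.9
```

Vial bottom is at about 82.6, below the rim with no contact. Continuing.

Call:
move_arm(
  commands=[
    [[0,0,-0.3],[0,0,0],0.1],
    [[0,0,-0.3],[0,0,0],0.1],
    [[0,0,0],[0,0,0],0.1],
  ],
)

```text
t: 6.8
eef_pos: [558.1, -152.8, 98.2]
tcp_rot: [-3.141, 0.001, 0.374]
ft_force: [0.0, 0.6, 0.0]
opening: 0.292
grip_force: 29.9
```

Call:
move_arm(
  commands=[
    [[0,0,-0.3],[0,0,0],0.1],
    [[0,0,-0.2],[0,0,0],0.1],
    [[0,0,0],[0,0,0],0.1],
  ],
)

```text
t: 7.1
eef_pos: [558.2, -152.8, 93.3]
tcp_rot: [-3.141, 0.0, 0.374]
ft_force: [0.5, 0.3, -0.6]
opening: 0.294
grip_force: 29.9
```

Call:
move_arm(
  commands=[
    [[0,0,-0.1],[0,0,0],0.1],
    [[0,0,0],[0,0,0],0.1],
  ],
)

```text
t: 7.3
eef_pos: [558.3, -152.8, 92.6]
tcp_rot: [3.142, 0.0, 0.374]
ft_force: [0.7, 0.1, 0.1]
opening: 0.293
grip_force: 29.9
```

Call:
move_arm(
  commands=[
    [[0,0,-0.1],[0,0,0],0.1],
    [[0,0,0],[0,0,0],0.1],
  ],
)

```text
t: 7.5
eef_pos: [558.3, -152.9, 91.6]
tcp_rot: [3.142, 0.0, 0.374]
ft_force: [-0.9, 0.2, 0.1]
opening: 0.297
grip_force: 29.9
```

Call:
move_arm(
  commands=[
    [[0,0,0],[0,0,0],0.36],
    [[0,0,0],[0,0,0],0.4],
    [[0,0,0],[0,0,0],0.5],
    [[0,0,0],[0,0,0],0.6],
    [[0,0,0],[0,0,0],0.7],
    [[0,0,0],[0,0,0],0.7],
  ],
)

```text
t: 8.1
eef_pos: [558.3, -152.9, 91.7]
tcp_rot: [3.141, -0.0, 0.374]
ft_force: [0.2, 0.1, 0.7]
opening: 0.668
grip_force: 0.0
```

Call:
move_arm(
  commands=[
    [[0,0,1],[0,0,0],0.7],
    [[0,0,2],[0,0,0],0.7],
    [[0,0,4],[0,0,0],0.7],
    [[0,0,4],[0,0,0],0.5],
    [[0,0,3],[0,0,0],0.3],
    [[-2,-2,0],[0,0,0],0],
    [[-2,-2,0],[0,0,0],0],
    [[-2,-2,0],[0,0,0],0],
    [[0,-2,0],[0,0,0],0],
    [[0,0,0],[0,0,0],0],
  ],
)

```text
t: 9.1
eef_pos: [498.0, -234.6, 232.6]
tcp_rot: [3.14, -0.001, 0.372]
ft_force: [-1.3, 0.8, -0.9]
opening: 0.169
grip_force: 0.0
```

Run:
```python
from h import *
s=state();print(s["t"],s["eef_pos"].round(1),s["joints"].round(2))
c=camera_info("wrist");im=read_camera("wrist");cv2.imwrite("pics/w4.png",im)
a=.374;x=np.array([np.cos(a),np.sin(a),0]);y=np.array([-x[1],x[0],0]);S=np.array([557.2,-153.7,0])
print([proj("",S+[0,0,z],c).round(1).tolist() for z in(130,113,84)])
print("tab",proj("",np.array([491,-257.,125]),c).round(1))
hsv=cv2.cvtColor(im,cv2.COLOR_BGR2HSV);g=cv2.inRange(hsv,(70,90,40),(95,255,255))
for q in cv2.findContours(g,0,1)[0]:
  if cv2.contourArea(q)>300: print(cv2.boundingRect(q))
```

```text
9.1 [ 498.  -234.6  232.6] [-0.56  0.37  1.72 -0.    1.05  0.64]
[[209.5, 103.5], [213.6, 104.2], [219.7, 105.2]]
tab [300.4 223.8]
(197, 84, 35, 36)
```

View pics/w4.png

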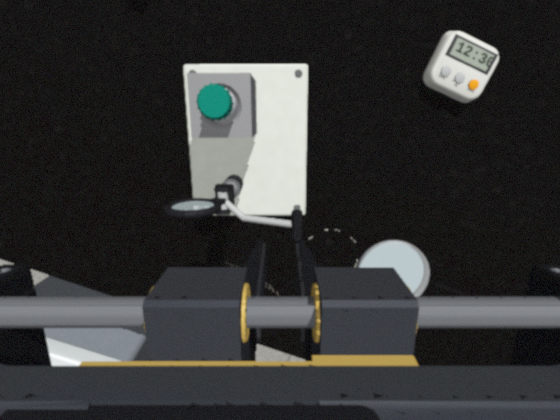

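The view shows the vial standing in the socket with its cap at (214,102), the lens still out at (195,207), and the tab at (297,225). I've used my ten pictures, so the rest is numeric.

Run:
```python
from h import *
im=cv2.imread("pics/w4.png");c=camera_info("wrist");g=cv2.cvtColor(im,cv2.COLOR_BGR2GRAY)
a=.375;x=np.array([np.cos(a),np.sin(a),0]);y=np.array([-x[1],x[0],0]);S=np.array([557.2,-153.7,0])
pr=lambda p:proj("",p,c).round(1).tolist()
for n,p in(("blk R z84",S-28*y+[0,0,84]),("blk far",S+28*x+[0,0,84]),("rimR",S-16.5*y+[0,0,84]),("bodyR z84",S-14.5*y+[0,0,84]),("bodyL",S+14.5*y+[0,0,84]),("board far L",S+45*x+50.5*y+[0,0,12]),("board far R",S+45*x-84.5*y+[0,0,12])):print(n,pr(p))
print("row105",g[105,180:315].tolist());print("col245",g[60:150,245].tolist());print("row 90",g[90,185:260].tolist())
print("row72",[i for i in range(170,320) if abs(int(g[71,i+1])-int(g[71,i-1]))>60])
print("tabray",[ray("wrist",(297.3,225),z,c).round(1).tolist() for z in(118,122,126)])
t=cv2.cvtColor(read_camera("top"),cv2.COLOR_BGR2HSV);k=cv2.inRange(t,(70,80,40),(95,255,255));k[:190]=0;k[:,:270]=0;k[240:]=0
M=cv2.moments(k,True);print("topcap",M["m00"],ray("top",(M["m10"]/M["m00"],M["m01"]/M["m00"]),128).round(1) if M["m00"] else 0)
```

```text
blk R z84 [251.9, 105.7]
blk far [219.3, 72.5]
rimR [239.2, 105.7]
bodyR z84 [237.0, 105.7]
bodyL [204.9, 105.8]
board far L [183.0, 63.8]
board far R [308.9, 63.5]
row105 [15, 22, 20, 22, 35, 88, 160, 203, 208, 181, 161, 156, 157, 157, 158, 156, 148, 126, 100, 98, 99, 105, 102, 103, 101, 104, 107, 104, 108, 104, 105, 109, 105, 101, 107, 104, 105, 103, 104, 105, 106, 101, 107, 107, 108, 104, 102, 102, 98, 79, 69, 74, 113, 149, 155, 144, 130, 119, 112, 114, 122, 136, 153, 157, 157, 157, 158, 159, 158, 156, 144, 118, 91, 83, 87, 123, 179, 218, 226, 227, 226, 227, 226, 227, 227, 227, 228, 229, 229, 230, 230, 230, 229, 228, 228, 228, 228, 228, 227, 227, 228, 227, 226, 226, 227, 226, 226, 227, 227, 226, 227, 227, 227, 227, 228, 229, 229, 229, 230, 228, 228, 228, 228, 227, 227, 223, 202, 146, 69, 28, 25, 17, 27, 26, 25]
col245 [24, 25, 40, 132, 212, 232, 231, 228, 226, 226, 227, 222, 203, 178, 161, 160, 160, 160, 159, 160, 159, 159, 160, 160, 160, 158, 160, 161, 159, 160, 160, 160, 160, 158, 160, 159, 158, 160, 159, 157, 158, 158, 159, 158, 155, 157, 159, 159, 156, 158, 159, 160, 158, 159, 158, 159, 158, 155, 158, 157, 158, 156, 157, 159, 157, 159, 159, 158, 158, 157, 159, 158, 157, 157, 156, 157, 157, 161, 164, 164, 163, 163, 162, 163, 165, 164, 163, 161, 161, 160]
row 90 [169, 204, 207, 181, 159, 158, 156, 157, 157, 157, 157, 158, 156, 152, 142, 119, 111, 105, 106, 101, 107, 107, 108, 107, 101, 107, 100, 103, 107, 106, 105, 108, 103, 104, 105, 99, 106, 106, 106, 109, 121, 125, 121, 116, 118, 107, 95, 86, 93, 115, 138, 153, 157, 159, 160, 159, 159, 159, 159, 161, 160, 159, 160, 159, 155, 141, 103, 83, 78, 98, 141, 193, 221, 226, 227]
row72 [182, 183, 184, 189, 295, 301, 307, 308, 309]
tabray [[487.2, -254.9, 118.0], [488.3, -254.2, 122.0], [489.5, -253.5, 126.0]]
topcap 60.0 [ 558.7 -154.3  128. ]
```

Call:
move_arm(
  commands=[
    [[-0.8,-2.2,0],[0,0,8.2],0],
    [[0,0,0],[0,0,8.2],0],
    [[0,0,0],[0,0,8.2],0],
    [[0,0,0],[0,0,8.2],0],
    [[0,0,0],[0,0,8.2],0],
    [[0,0,0],[0,0,8.2],0],
    [[0,0,0],[0,0,8.2],0],
    [[0,0,0],[0,0,8.2],0],
    [[0,0,0],[0,0,8.2],0],
    [[0,0,0],[0,0,8.2],0],
  ],
)

```text
t: 10.2
eef_pos: [490.6, -253.7, 231.8]
tcp_rot: [3.141, -0.0, 1.812]
ft_force: [0.0, -0.4, -0.1]
opening: 0.005
grip_force: 0.0
```

Call:
move_arm(
  commands=[
    [[0,0,0],[0,0,8.0],0],
    [[0,0,-3],[0,0,0],0],
    [[0,0,-3],[0,0,0],0],
    [[0,0,-2],[0,0,0],0],
    [[0,0,0],[0,0,0],0],
    [[0,0,0],[0,0,0],0],
  ],
)

```text
t: 10.8
eef_pos: [490.7, -254.3, 152.2]
tcp_rot: [3.142, -0.0, 1.945]
ft_force: [-1.0, 0.1, -0.3]
opening: 0.005
grip_force: 0.0
```

Call:
move_arm(
  commands=[
    [[0,-0.2,-0.7],[0,0,0],0],
    [[0,0,-0.6],[0,0,0],0],
    [[0,0,0],[0,0,0],0],
  ],
)

```text
t: 11.1
eef_pos: [490.1, -256.8, 138.3]
tcp_rot: [-3.141, -0.0, 1.944]
ft_force: [-0.8, -0.1, -0.4]
opening: 0.008
grip_force: 0.0
```

Call:
move_arm(
  commands=[
    [[0,0,-0.3],[0,0,0],0],
    [[0,0,-0.3],[0,0,0],0],
    [[0,0,0],[0,0,0],0],
  ],
)

```text
t: 11.4
eef_pos: [490.1, -256.8, 132.3]
tcp_rot: [-3.141, -0.0, 1.944]
ft_force: [-0.0, -0.5, 0.1]
opening: 0.004
grip_force: 0.0
```

Call:
move_arm(
  commands=[
    [[0,0,-0.3],[0,0,0],0],
    [[0,0,0],[0,0,0],0],
  ],
)

```text
t: 11.6
eef_pos: [490.2, -256.8, 129.4]
tcp_rot: [-3.141, -0.0, 1.944]
ft_force: [-0.3, -0.4, 0.2]
opening: 0.003
grip_force: 0.0
```

Call:
move_arm(
  commands=[
    [[0,0,-0.3],[0,0,0],0],
    [[0,0,0],[0,0,0],0],
  ],
)

```text
t: 11.8
eef_pos: [490.7, -257.5, 126.9]
tcp_rot: [3.141, 0.002, 1.945]
ft_force: [-0.4, -3.8, 5.0]
opening: 0.004
grip_force: 2.5
```

Call:
move_arm(
  commands=[
    [[0,0,-0.3],[0,0,0],0],
    [[0,0,0],[0,0,0],0],
  ],
)

```text
t: 12.0
eef_pos: [491.1, -257.8, 124.2]
tcp_rot: [3.14, 0.003, 1.944]
ft_force: [1.1, -4.1, 4.8]
opening: 0.006
grip_force: 2.6
```

Contact was at about 128, so the snap should come near 90 and the stop near 80.

Call:
move_arm(
  commands=[
    [[0,0,-0.3],[0,0,0],0],
    [[0,0,-0.3],[0,0,0],0],
    [[0,0,0],[0,0,0],0],
  ],
)

```text
t: 12.3
eef_pos: [490.9, -257.4, 117.9]
tcp_rot: [3.14, 0.002, 1.944]
ft_force: [2.0, -2.4, 3.9]
opening: 0.006
grip_force: 2.0
```

Call:
move_arm(
  commands=[
    [[0,0,-0.3],[0,0,0],0],
    [[0,0,-0.3],[0,0,0],0],
    [[0,0,0],[0,0,0],0],
  ],
)

```text
t: 12.6
eef_pos: [490.0, -256.6, 111.1]
tcp_rot: [-3.141, -0.001, 1.944]
ft_force: [1.5, -2.5, 2.4]
opening: 0.004
grip_force: 1.3
```

Call:
move_arm(
  commands=[
    [[0,0,-0.3],[0,0,0],0],
    [[0,0,-0.3],[0,0,0],0],
    [[0,0,0],[0,0,0],0],
  ],
)

```text
t: 12.9
eef_pos: [489.9, -256.5, 105.0]
tcp_rot: [-3.141, -0.001, 1.945]
ft_force: [0.2, -0.6, 1.6]
opening: -0.001
grip_force: 0.8
```

Call:
move_arm(
  commands=[
    [[0,0,-0.3],[0,0,0],0],
    [[0,0,-0.3],[0,0,0],0],
    [[0,0,0],[0,0,0],0],
  ],
)

```text
t: 13.2
eef_pos: [490.0, -256.6, 99.1]
tcp_rot: [-3.141, -0.001, 1.944]
ft_force: [0.5, -1.1, 1.0]
opening: 0.006
grip_force: 0.4
```

Call:
move_arm(
  commands=[
    [[0,0,-0.3],[0,0,0],0],
    [[0,0,-0.2],[0,0,0],0],
    [[0,0,0],[0,0,0],0],
  ],
)

```text
t: 13.5
eef_pos: [490.1, -256.7, 94.2]
tcp_rot: [-3.141, -0.001, 1.944]
ft_force: [-0.1, -0.1, -0.1]
opening: 0.008
grip_force: 0.1
```

Call:
move_arm(
  commands=[
    [[0,0,-0.2],[0,0,0],0],
    [[0,0,0],[0,0,0],0],
  ],
)

```text
t: 13.7
eef_pos: [490.2, -256.7, 92.4]
tcp_rot: [-3.141, -0.0, 1.945]
ft_force: [-0.0, 0.2, -0.3]
opening: 0.003
grip_force: 0.0
```

Call:
move_arm(
  commands=[
    [[0,0,-0.2],[0,0,0],0],
    [[0,0,0],[0,0,0],0],
    [[0,0,0],[0,0,0],0],
  ],
)

```text
t: 14.0
eef_pos: [490.3, -256.8, 90.6]
tcp_rot: [3.142, -0.0, 1.945]
ft_force: [-0.5, 0.3, -0.6]
opening: 0.003
grip_force: 0.0
```

Run:
```python
from h import *
sc=camera_info("scene");s=state();print(s["eef_pos"].round(1))
a=cv2.imread("pics/s1.png");b=read_camera("scene");cv2.imwrite("pics/s5.png",b)
# lens centre predictions out/upright, hinge z=93
x=np.array([.930,.3665,0]);y=np.array([-.3665,.930,0]);H=np.array([518.7,-169.3,93])-47*x
for th in(0,.52,.65):
  f=.65-th;print(th,proj("",H+35*(np.sin(f)*y+np.cos(f)*np.array([0,0,1])),sc).round(1),proj("",H+60*(np.sin(f)*y+np.cos(f)*np.array([0,0,1])),sc).round(1))
g=cv2.cvtColor(b,cv2.COLOR_BGR2GRAY)
for r in range(190,240,2): print(r,''.join('%4d'%v for v in g[r,300:360:2]))
```

```text
[ 490.3 -256.8   90.6]
0 [324.1 214.5] [320.2 212.7]
0.52 [329.  208.1] [328.7 201.5]
0.65 [330.2 206.9] [331.  199.3]
190  101  96  89  77  54  49  30  33  31  38  31  30  30  31  36  35  32  39  35  29  31  39  39  34  36  28  45  52  64  61
192  101  94  84  72  49  94  28  34  32  29  38  37  29  33  36  32  35  39  31  28  33  34  33  32  33  25  32  35  33  29
194  102  96  89  69  54  75  39  29  35  35  31  37  41  40  34  35  36  37  36  31  33  32  34  32  25  31  31  24  31  31
196  101  94  85  65  53  39  36  30  34  38  28  29  37  34  33  31  31  32  34  33  29  29  36  39  27  35  35  32  33  30
198  101  92  84  64  53  46 228 164  31  35  33  34  31  30  27  42  49  35  31  31  33  34  33  33  25  47  26  31  29  29
200  101  90  81  62  54  43 188 190 255  37  32  28  34  28  57  42  34  34  34  28  31  36  29  35  35  48  32  32  21  33
202   97  96  84  63  59  41 187 152 235 255 221  37  39  52  43  87 132  84  31  31  33  34  31  32  33  37  34  28  33  34
204   98  92  84  64  56  47 132 108 255 255 255 255 102  52  60 131 127  63  36  31  32  29  36  32  33  
[... 1443 characters left out ...]
254 138 147 149 171 254 254 254 255 254 254 254 254 254 254 254 157 254 203
230   92  84  62  54  49 191 191 191 189 188 190 154 141 148 145 131 254 254 254 254 254 254 254 254 255 254 254 254 205 135
232   92  82  66  48  90 190 190 192 191 187 191 103 144 149 145  96 254 254 254 254 254 254 254 254 254 254 254 206 133  31
234   91  82  67  50  84 189 192 190 190 190 190  70  84  96  95  90 255 254 254 254 254 254 254 254 255 254 206 135  24  23
236   90  82  56  50  83 190 193 191 190 191 190  74  87  90  87  86 255 254 254 254 254 254 254 254 254 210 136  16  23  27
238   89  79  56  43 114 193 192 189 193 190 192  76  86  88  88  87 254 254 254 254 254 254 254 254 209 138  22  23  27  35
```

Contact was lost near 94 and the lens has sprung up: its top is at row ~198, as predicted for upright. Retracting, then checking.

Call:
move_arm(
  commands=[
    [[0,0,1.5],[0,0,0],0],
    [[0,0,3],[0,0,0],0],
    [[0,0,4],[0,0,0],0],
    [[0,0,4],[0,0,0],0],
    [[0,-3,1],[0,0,0],0],
    [[0,-3,0],[0,0,0],0],
    [[0,0,0],[0,0,0],0],
    [[0,0,0],[0,0,0],0],
  ],
)

```text
t: 14.85
eef_pos: [489.9, -316.8, 225.3]
tcp_rot: [-3.141, -0.001, 1.943]
ft_force: [-0.2, 0.7, -0.7]
opening: 0.005
grip_force: 0.0
```

Run:
```python
from h import *
sc=camera_info("scene");s=state();print(s["t"],s["eef_pos"].round(1),s["ft_force"].round(1))
g=cv2.cvtColor(read_camera("scene"),cv2.COLOR_BGR2GRAY);o=cv2.cvtColor(cv2.imread("pics/s5.png"),cv2.COLOR_BGR2GRAY)
x=np.array([.930,.3665,0]);y=np.array([-.3665,.930,0]);H=np.array([518.7,-169.3,92])-58*x
for el in(.42,-.10,-.23):print("bar",el,proj("",H+75*(-np.cos(el)*y)+[0,0,75*np.sin(el)],sc).round(1))
print("diff px vs pressed",int((cv2.absdiff(g,o)[192:232,318:350]>40).sum()))
for r in range(192,220,2): print(r,''.join('%4d'%v for v in g[r,318:362:2]))
t=cv2.cvtColor(read_camera("top"),cv2.COLOR_BGR2HSV);k=cv2.inRange(t,(70,80,40),(95,255,255));k[:190]=0;k[:,:270]=0;k[240:]=0
M=cv2.moments(k,True);print("topcap",M["m00"],ray("top",(M["m10"]/M["m00"],M["m01"]/M["m00"]),128).round(1) if M["m00"] else 0)
```

```text
14.85 [ 489.9 -316.8  225.3] [-0.2  0.7 -0.7]
bar 0.42 [352.6 193.6]
bar -0.1 [352.5 203.1]
bar -0.23 [351.7 206.2]
diff px vs pressed 120
192   44  41  46  62  35  38  35  28  28  38  32  31  40  38  35  34  34  34  36  31  37  32
194   55  43  43  60  28  35  33  34  40  38  38  37  34  34  33  34  34  30  38  36  26  33
196   57  42  43  50  35  34  37  38  35  37  40  34  37  32  34  35  34  35  34  39  29  39
198   59  44  40  45  29  35  45  48  37  34  35  39  37  36  32  34  43  37  36  34  32  34
200   53  40  43  34  35  63  46  35  36  39  32  29  40  38  32  34  30  35  37  31  35  36
202   64  43  43  35  49  48  83 132  85  36  36  30  36  35  37  38  34  32  31  26  25  34
204   84  46  48 106  53  63 129 130  62  39  37  34  35  37  29  53  58  35  33  37  40  28
206   83  47  60  49  39 131 130 137  40  36  34  37  35  39  21  41  53  56  46  32  29  41
208   46  38  63  47 186 218 173 113  35  31  34  33  45  34  32 162 196  41  50  53  36  31
210   46  44  60  41 220 219 138  41  31  35  35  32  40  36 235 163  49  34  38  36  31  29
212   44  45  56  66 159 146  41 255 255 218  35  34 100 216 158  36  29  34  37  39  34  39
214   45  46  43  37  88  37 119 255 255 255 255 165 183  91  39  39  36  36  37  37  42  34
216   39  49  23  32  37  41 201 226 185 212 201 163 224  36  34  33  34  38  42  36  32  38
218   44  51  32  44  97 142 164  41 141 207 234 254 255 255 146  33  34  30  35  25  41  33
topcap 72.0 [ 557.7 -155.9  128. ]
```

The tab bar sits at row ~206, which matches the upright stop (206.2 predicted). The lens stayed put after the hand withdrew and the vial is in place.

```bash
python3 -c "
from cell import env
print(env.job_done())"
```

```text
the job is handed in; nothing more can be done
None
```

The vial stands in the socket, released about 1 mm above its floor and leaning slightly at most. The flip lens snapped upright under about 6.5 N at the highest reading, and the job was handed in at about 15 s with the arm clear.

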